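# Seat the counting chamber in the corner of the microscope stage and clamp it

## Robot

A 7-joint arm with a two-finger parallel gripper is mounted at the origin on a cart in front of the work surface, level with it; the furniture and walls round the work are solid. World frame = base frame: x ahead of the robot, y to its left, z up, the work surface at z = 0. Lengths are in m, angles in rad, forces in N, time in s.
With the tool pointing down it reaches from about 0.425 to 0.925 m from the base axis. Payload 6.8 kg.
Tool frame: the origin (TCP) lies at the very end of the fingers, on their centre line; the grasp point (between the pads) lies bot.grip_point_offset behind it (bot.grip_point_offset is the distance from the TCP to the grasp point, in m); z points along the fingers, y is the line along which they close (so a half turn about z gives the same grasp; the last joint's range is limited). The gripper opens to 85 mm and grips with 20 to 120 N. Pads are 22 mm wide; open, the fingers measure 114 mm over their backs; the gripper's body (76 mm by 85 mm) begins 54 mm behind the grasp point. The pads swing forward as they close: fully open they stand 13 mm farther back than shut.
Start: joints at [-1.457, 0.477, 0.022, 1.555, -0.011, 1.109, -0.083], TCP at [0.148, 0.658, 0.231] pointing down, gripper open.
Joint ranges: [-2.96, 2.96], [-0.34, 2.1], [-1.41, 1.46], [0.24, 2.44], [-1.37, 4.51], [0.17, 1.92], [-2.96, 2.96]. Speed limits (rad/s): [2.39, 2.39, 3.14, 3.14, 3.14, 3.14, 3.14].

## Interface

Orientations are given as a unit quaternion [w, x, y, z].
In Python, from station import bot, imaging gives the robot as it stands. The module is installed in compiled form; this text tells all that it offers.
- The arm moves only by the tool carry_out, never from a script. Its argument "targets" is one flat list of numbers, 5 for each row, row after row: the closure in counts, from 0 (fully open) to 255 (shut), then the shift along the world's x, y, z in mm, then the turn about the world's z in degrees. A call has 1 to 20 rows; each row shifts and turns the commanded pose from where the row before left it; what a row does not reach is not made up. A row lasts 1/10 s, in which the tool goes at most 50 mm and 8.59 degrees, less where a joint would pass 70% of its speed; a pose out of reach is approached as far as the arm can. A call is refused whole if a number of a shift passes 50 or a number of a turn 8.59, either way. A call with a gripper value outside its range is refused whole. The fingers move at their own pace and stop on an object; "newtons" is the grip in N (left out, the last holds). Time passes only in rows, so rows that do not move let the fingers close. It gives the time, the measured TCP pose, the force, the opening and the grip force at its end, in the units of the state.
- bot.get_obs(): the state, without advancing time (a new reading comes with each control period).
- imaging.read_camera(name): name is "scene" or "top" or "wrist"; returns a dict with "frame" (400x640x3 uint8, red, green, blue), "fov_y" (degrees; the focal length in pixels is half the picture's height over the tangent of half this angle, whatever the lens; pixels are square), "cx", "cy" (the principal point, pixels), "pose" (4x4, takes a point from camera to world coordinates); the wrist camera has in their place "tool_from_camera" (4x4, takes a point from camera to tool coordinates, whose origin is the TCP and whose axes are the flange's). Camera axes: x right, y up, looking along -z (the intrinsics and any distortion apply to the point x, -y, -z); pixel columns grow to the right and rows downward; lengths in m; the calibration is good to about 2 mm. A picture is of the moment at which its call begins: read the wrist's pose just before it. There is no depth.
- bot.hand_in(): hands the job in; it is judged then, once.
The state is a dict: "t": time; "q": joint angles; "joint_vel": joint speeds; "joint_torque": joint torques, N m; "eef_pos": TCP position; "tool_rot": TCP orientation; "contact_force": force on the tool from outside, world axes, zero at the start; "torque": the same for the moment, N m; "gripper_width": opening from 0.0 (shut) to 1.0 (fully open); "grasp_force": force on a finger pad.
Only numpy, scipy, OpenCV 4.12 (cv2) and the standard library are available. Lean on these libraries where they do the work, as an engineer would, in place of code of your own. Each camera call takes 0.05 s, during which the arm holds its last target. There are 200 camera calls.

## Task

Get the counting chamber ready for the microscope, gently pushing with the fingertips only: slide the white chamber across the black stage plate until its long side lies flat against the long metal rail, then slide it along the rail, keeping it against the rail, until its end is fully home under the steel lip of the end stop. Then push the handle of the eccentric clamp round to its stop, so that it lies parallel to the rail and holds the chamber in the corner. Do not grip the chamber or lift it off the plate, and leave the vials, glassware and tools round the plate where they are.

Things in the scene. Friction and masses are not known exactly. Their poses are not given: they have to be found in the camera images.
- stage: black steel microscope stage plate, 150 (x) x 230 (y) mm, on rubber feet, fixed; its flat top is 20 mm above the bench. Origin: on the bench under its middle; x across the plate (away from the robot), y along it (to the robot's left), z up. A flush round white light port, 32 mm across, marks where the chamber's well goes
- rail_face (a point): middle of the foot of the rail's front face, at x = +50, y = 0, z = +20 mm in the stage's frame. The aluminium rail, 12 mm high and 10 mm wide, runs along the stage's y from -107 to +107 mm near the far edge; the chamber goes against its front face
- stop_face (a point): foot of the end stop's inner face, at x = +30, y = +100, z = +20 mm in the stage's frame. The aluminium end stop, 12 mm high, reaches from the rail forward to x = +8 mm at the plate's left end. On it a steel lip, 12 to 15 mm above the plate, overhangs the corner by 6 mm (to y = +94 mm), so the chamber can only be slid in under it along the plate
- pocket (a point): the point on the plate's top where the middle of the chamber's underside lies when it is fully home in the corner: x = +30, y = +62, z = +20 mm in the stage's frame
- chamber: white counting chamber, a flat rectangular block 40 (x) x 76 (y) x 10 mm, about 110 g, with a round glass well 26 mm across in the middle; it lies loose on the plate, in front of the rail and to the right of the clamp. Origin: middle of the underside; x across it, y along it, z up. It slides freely under a light push on its side
- clamp (a joint): eccentric clamp on an upright pivot: 0 = open, handle pointing along the stage's -x, away from the rail; grows as the handle swings anticlockwise seen from above; 1.57 = handle parallel to the rail, pointing along the stage's -y, away from the end stop; stop at 1.60. Starts at 0 to 0.3, stays where left, takes 1 to 2 N at the handle's end, more as the disc presses the chamber to the rail
- clamp_pivot (a point): pivot axis of the clamp at the plate's top: x = -5.7, y = +62 mm in the stage's frame. Round it a steel disc of 12 mm radius, 11 mm high, its centre 4 mm off the axis (towards the stage's -y when open, towards the rail when shut). Open, it leaves 2.5 to 4 mm to spare in front of a chamber that lies against the rail; shut, it bars the way
- clamp_knob (a point): top centre of the black round knob (13 mm across, 24 mm high above the plate) at the end of the clamp's handle, 56 mm from the pivot. The handle between pivot and knob is a steel bar 9 mm wide, 3 to 11 mm above the plate
- vial_1: sample vial with an orange-centred white cap, 30 mm across, 56 mm high, standing right of the plate, nearer the robot; origin at the middle of its foot; leave it alone
- vial_2: a vial like the first, right of the plate, farther from the robot; leave it alone
- beaker_50: small glass beaker, 48 mm across, 58 mm high, left of the plate, farther from the robot; origin at the middle of its foot; leave it alone
- petri_2: clear petri dish with lid, 69 mm across, 17 mm high, left of the plate, nearer the robot; origin under its middle; leave it alone
- forceps: steel forceps, 122 mm long (y), 14 mm wide, 12 mm high, lying on the bench in front of the plate; origin under its middle; leave it alone
- pipette_3ml: plastic transfer pipette, 155 mm long (x), 13 mm thick, lying on the bench behind the plate; origin under its middle; leave it alone
Not all that is in view belongs to the job. Leave any brown look-alike of the chamber alone.

How it is judged:
By the outcome, as a careful person would: the job done as asked, in the order asked, and still so for the second after the job is handed in, with the robot touching nothing.
It also fails if it takes over 51 s, if anything falls off the work surface, if the arm or the gripper's body presses on something with over 40 N, if the wrist force passes 120 N, or if a joint passes its speed limit or range.

## Working session

There is one attempt and no reset: what is moved stays moved. The work goes in short steps, Python scripts to look and compute and a tool call to move; the robot and the scene stay as the last step left them, time stands still between calls to the robot, and variables do not carry over. Pictures are saved under pics/ and viewed, at most 10 in all, crops included, and the job is handed in when it is done.

Besides the shell and the picture viewer there is one more tool, called after "Call:" as name(argument=value, ...) on one line, values as JSON. carry_out: Moves the arm, as the interface text tells. Its arguments: {"type":"object","properties":{"targets":{"type":"array","items":{"type":"number"}},"newtons":{"type":"number"}},"required":["targets"]}

```bash
mkdir -p pics
python3 - <<'E'
from station import bot, imaging
import cv2, numpy as np
o=bot.get_obs(); print({k:np.round(v,3).tolist() for k,v in o.items()}, bot.grip_point_offset)
for n in("top","scene"):
    d=imaging.read_camera(n); cv2.imwrite(f"pics/{n}0.png",d["frame"][...,::-1]); print(n,{k:np.round(v,4).tolist() for k,v in d.items() if k!="frame"})
E
```

```text
{'t': 0.0, 'q': [-1.457, 0.478, 0.022, 1.556, -0.011, 1.109, -0.083], 'joint_vel': [0.001, -0.001, 0.001, -0.002, -0.0, 0.0, -0.0], 'joint_torque': [-0.0, -59.644, 1.608, -28.12, 0.012, 0.009, -0.0], 'eef_pos': [0.148, 0.658, 0.23], 'tool_rot': [-0.0, 0.111, 0.994, -0.001], 'contact_force': [0.105, -0.221, -0.738], 'torque': [0.021, 0.011, 0.028], 'grasp_force': 0.0, 'gripper_width': 1.0} 0.0187
top {'fov_y': 56.3105, 'cx': 327.8402, 'cy': 196.6702, 'pose': [[0.0285, 0.9877, -0.1538, 0.4253], [-0.9996, 0.0273, -0.0097, -0.0044], [-0.0054, 0.154, 0.9881, 0.8889], [0.0, 0.0, 0.0, 1.0]]}
scene {'fov_y': 57.0225, 'cx': 320.5181, 'cy': 198.5963, 'pose': [[0.6461, 0.3735, -0.6656, -0.0133], [-0.763, 0.3391, -0.5504, -0.4816], [0.0201, 0.8635, 0.504, 0.4801], [0.0, 0.0, 0.0, 1.0]]}
```

View pics/top0.png

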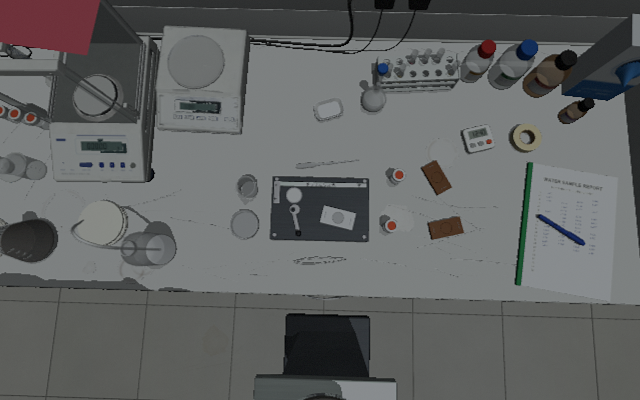

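View pics/scene0.png

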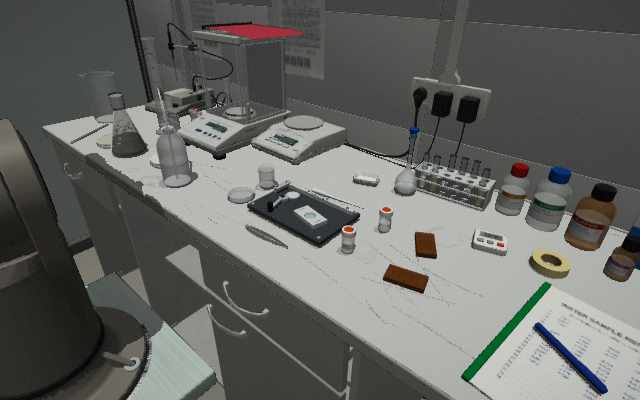

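The top view shows the stage plate at cols 271–369, rows 178–242. On it are the white chamber at (338,217), the clamp pivot near (294,209) with its knob at (298,233), and the light port at (294,195). The brown look-alikes at (436,177) and (446,228) lie off the plate. The white block on the plate is the one described. Next I'll measure and take an enlarged crop to confirm.

```bash
cat > h.py <<'E'
from station import bot, imaging
import cv2, numpy as np
from scipy.spatial.transform import Rotation as R
def cam(n):
    o=bot.get_obs(); d=imaging.read_camera(n)
    if n=="wrist":
        T=np.eye(4); T[:3,:3]=R.from_quat(o["tool_rot"],scalar_first=True).as_matrix(); T[:3,3]=o["eef_pos"]
        d["pose"]=T@d["tool_from_camera"]
    d["f"]=200/np.tan(np.radians(d["fov_y"]/2)); return d
def ray(d,uv,z):
    uv=np.atleast_2d(uv).astype(float); P=d["pose"]
    v=np.c_[(uv[:,0]-d["cx"])/d["f"],-(uv[:,1]-d["cy"])/d["f"],-np.ones(len(uv))]@P[:3,:3].T
    return P[:3,3]+v*((z-P[2,3])/v[:,2])[:,None]
def proj(d,p):
    c=(np.atleast_2d(p)-d["pose"][:3,3])@d["pose"][:3,:3]
    return np.c_[d["cx"]-d["f"]*c[:,0]/c[:,2], d["cy"]+d["f"]*c[:,1]/c[:,2]]
E
python3 - <<'E'
from h import *
d=cam("top"); im=d["frame"]; g=im.max(2)
cv2.imwrite("pics/top1.png",cv2.resize(im[165:255,255:385,::-1],None,fx=6,fy=6,interpolation=cv2.INTER_CUBIC))
m=np.zeros_like(g); m[165:255,255:385]=(g[165:255,255:385]<90)*255
c=max(cv2.findContours(m,0,1)[0],key=cv2.contourArea); r=cv2.minAreaRect(c); print(r)
b=ray(d,cv2.boxPoints(r),.02); print(b.round(4)); print(b.mean(0), np.linalg.norm(b-np.roll(b,1,0),axis=1))
e=b[np.argsort(-b[:,1])]; print("yaw deg",np.degrees(np.arctan2(*( -(e[0]+e[1]-e[2]-e[3])[0], (e[0]+e[1]-e[2]-e[3])[1]))))
w=np.zeros_like(g); w[200:235,315:362]=(g[200:235,315:362]>110)*255
c=max(cv2.findContours(w,0,1)[0],key=cv2.contourArea); b=ray(d,cv2.boxPoints(cv2.minAreaRect(c)),.03); print("chamber",b.round(4),b.mean(0))
print("knob",ray(d,[298,233],.044))
E
```

```text
((319.45361328125, 208.40130615234375), (98.60481262207031, 64.41985321044922), 1.3971810340881348)
[[ 0.4568  0.1365  0.02  ]
 [ 0.6089  0.1407  0.02  ]
 [ 0.6095 -0.0934  0.02  ]
 [ 0.4577 -0.0915  0.02  ]]
[0.53324138 0.0230891  0.02      ] [0.22795506 0.15219835 0.23412676 0.15180234]
yaw deg 0.18527057677662973
chamber [[ 0.5003  0.0213  0.03  ]
 [ 0.5394  0.0129  0.03  ]
 [ 0.5229 -0.061   0.03  ]
 [ 0.4841 -0.0521  0.03  ]] [ 0.51166473 -0.01971815  0.03      ]
knob [[0.47208899 0.06877008 0.044     ]]
```

View pics/top1.png

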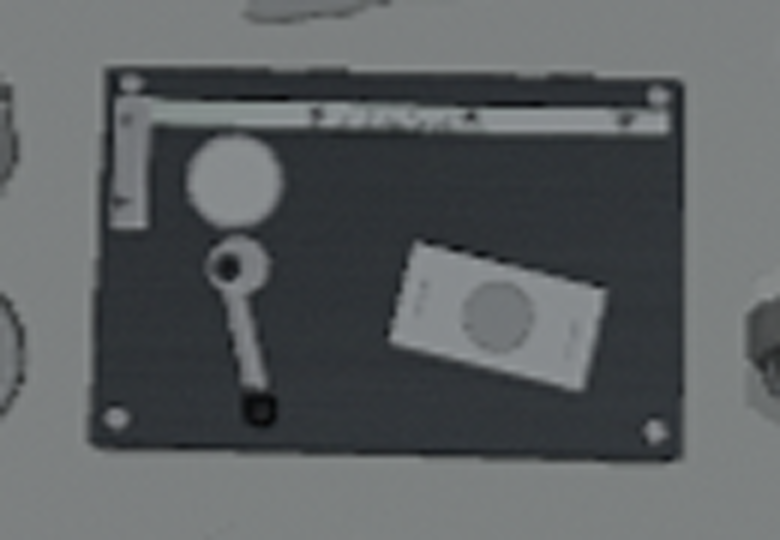

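The crop confirms it: the white block with a round well, on the plate at top-view (338,217), is the chamber. The brown blocks are off the plate. I'll go high, to clear the wash bottle, and look with the wrist camera.

Call:
carry_out(targets=[0, 0, 0, 45, 0, 0, 0, 0, 45, 0, 0, 0, 0, 45, 0, 0, 0, 0, 45, 0, 0, 34, -26, 0, 0, 0, 34, -26, 0, 0, 0, 34, -26, 0, 0, 0, 34, -26, 0, 0, 0, 34, -26, 0, 0, 0, 34, -26, 0, 0, 0, 18, -36, 0, 0, 0, 18, -36, 0, 0, 0, 18, -36, 0, 0, 0, 18, -36, 0, 0, 0, 18, -36, 0, 0, 0, 18, -36, 0, 0, 0, 18, -36, 0, 0, 0, 0, -40, 0, 0, 0, 0, -40, 0, 0, 0, 0, -40, 0, 0])

```text
t: 2.15
eef_pos: [0.4782, 0.1287, 0.411]
tool_rot: [-0.0, 0.111, 0.994, -0.0]
contact_force: [1.3, 0.5, 0.0]
gripper_width: 0.998
grasp_force: 0.0
```

Call:
carry_out(targets=[0, 0, -40, 0, 2, 0, 0, -40, 0, 4, 0, 0, -30, -30, 4, 0, 0, 0, -40, 3, 0, 0, 0, -40, 0, 0, 0, 0, -40, 0, 0, 0, 0, 0, 0, 0, 0, 0, 0, 0])

```text
t: 2.95
eef_pos: [0.4785, 0.0204, 0.2619]
tool_rot: [-0.0, -0.002, 1.0, -0.0]
contact_force: [0.0, 0.2, 0.7]
gripper_width: 1.001
grasp_force: 0.0
```

Run:
```python
from h import *
o=bot.get_obs(); print({k:np.round(v,3).tolist() for k,v in o.items()})
d=cam("wrist"); cv2.imwrite("pics/w0.png",d["frame"][...,::-1]); print({k:np.round(v,4).tolist() for k,v in d.items() if k!="frame"})
```

```text
{'t': 2.95, 'q': [-0.61, 0.115, 0.48, 1.997, -0.061, 1.044, 1.474], 'joint_vel': [-0.003, -0.027, 0.003, -0.046, 0.001, 0.001, 0.001], 'joint_torque': [-0.012, -28.471, 1.632, -25.258, -0.033, -0.01, 0.031], 'eef_pos': [0.479, 0.02, 0.262], 'tool_rot': [-0.0, -0.002, 1.0, -0.0], 'contact_force': [0.039, 0.243, 0.666], 'torque': [0.009, -0.015, -0.008], 'grasp_force': 0.0, 'gripper_width': 1.001}
{'fov_y': 71.5137, 'cx': 322.1186, 'cy': 192.8167, 'tool_from_camera': [[0.0008, 0.9511, 0.309, 0.0785], [1.0, -0.0006, -0.0006, 0.0001], [-0.0004, 0.309, -0.9511, -0.1436], [0.0, 0.0, 0.0, 1.0]], 'pose': [[-0.0056, -0.9513, -0.3082, 0.4001], [1.0, -0.0053, -0.0016, 0.0201], [-0.0001, -0.3082, 0.9513, 0.4055], [0.0, 0.0, 0.0, 1.0]], 'f': 277.7473}
```

View pics/w0.png

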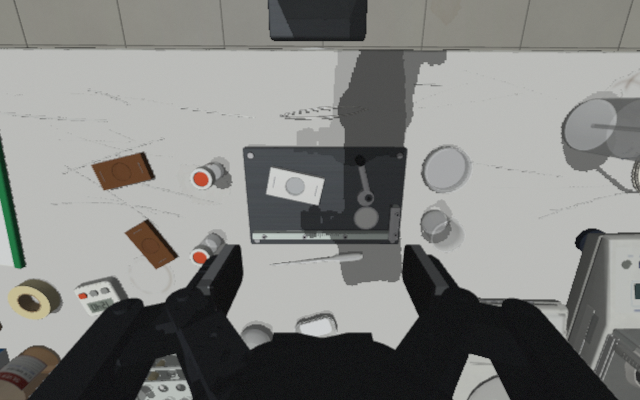

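The wrist view shows the plate at cols 245–407, rows 147–243, with the chamber at (295,186), the knob at (361,160), the pivot at (366,198), the stop at (394,222) and the rail along row 237. I'll measure these in this picture.

Run:
```python
from h import *
d=cam("wrist"); im=d["frame"]; g=im.max(2)
cv2.imwrite("pics/w1.png",cv2.resize(im[140:252,236:414,::-1],None,fx=4.4,fy=4.4,interpolation=cv2.INTER_CUBIC))
def big(lo,hi,box):
    m=np.zeros_like(g); y0,y1,x0,x1=box; s=g[y0:y1,x0:x1]; m[y0:y1,x0:x1]=((s>=lo)&(s<=hi))*255
    return max(cv2.findContours(m,cv2.RETR_EXTERNAL,cv2.CHAIN_APPROX_NONE)[0],key=cv2.contourArea)
def rect(c,z):
    w=ray(d,c.reshape(-1,2),z)[:,:2]; r=cv2.minAreaRect((w*1000).astype(np.float32)); return r, cv2.boxPoints(r).round(1).tolist()
print("plate",rect(big(0,75,(140,252,236,414)),.02))
print("chamber",rect(big(120,255,(160,212,258,332)),.03))
k=big(0,22,(150,172,350,372)); print("knob",ray(d,k.reshape(-1,2).mean(0),.044),len(k))
for n,uv,z in[("pivotcap",[366,198],.031),("stopface bottom R",[389,205],.032)]: print(n,ray(d,uv,z))
# row profiles across rail: columns 270, 300, 330
for c in(262,290,330,380): print(c,g[225:248,c].tolist())
```

```text
plate (((522.9718627929688, 25.136993408203125), (131.30731201171875, 224.90899658203125), 0.3239882290363312), [[456.70001220703125, 137.1999969482422], [458.0, -87.69999694824219], [589.2999877929688, -86.9000015258789], [588.0, 138.0]])
chamber (((512.3887329101562, -18.316200256347656), (77.37161254882812, 41.50815200805664), 77.62155151367188), [[483.79998779296875, -51.70000076293945], [524.4000244140625, -60.599998474121094], [541.0, 15.0], [500.3999938964844, 23.899999618530273]])
knob [[0.47148777 0.07003158 0.044     ]] 34
pivotcap [[0.53091443 0.0839936  0.031     ]]
stopface bottom R [[0.54104651 0.11751385 0.032     ]]
262 [77, 79, 78, 74, 84, 93, 91, 175, 172, 153, 141, 150, 159, 113, 77, 75, 74, 134, 177, 186, 186, 188, 187]
290 [78, 76, 76, 74, 85, 93, 92, 173, 198, 197, 195, 195, 172, 112, 77, 74, 77, 134, 177, 188, 188, 187, 189]
330 [46, 47, 47, 43, 62, 71, 71, 91, 100, 101, 130, 163, 154, 102, 76, 73, 75, 108, 169, 187, 187, 186, 187]
380 [45, 45, 45, 44, 62, 68, 69, 100, 110, 109, 109, 109, 100, 65, 43, 47, 47, 65, 98, 107, 107, 107, 106]
```

View pics/w1.png

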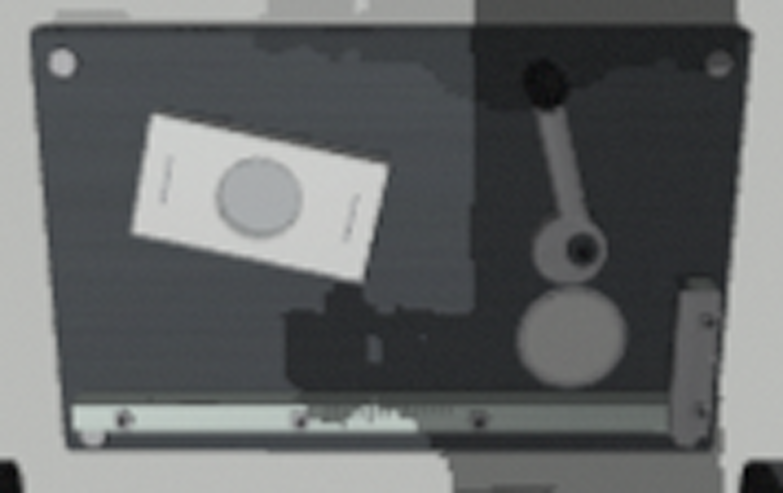

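Run:
```python
from h import *
d=cam("wrist")
for n,uv,z,s in[("railfoot L",[262,228.7],.02,(50,None)),("railfoot R",[380,228.7],.02,(50,None)),("railtop L",[262,231.6],.032,(50,None)),("railtop R",[380,231.6],.032,(50,None)),("railback",[290,237.8],.032,(60,None)),("plate far",[290,241.7],.02,(75,None)),("plate near",[330,146.2],.02,(-75,None)),("port",[365.8,216.6],.02,(30,62)),("pivot",[368.3,196.6],.033,(-5.7,62)),("rail right end",[252.2,235],.032,(None,-107)),("stop inner top near",[390.5,206],.035,(None,94)),("pivot discctr",[365.5,197],.031,None)]:
    print(n,(ray(d,uv,z)[0,:2]*1000).round(1),s)
```

```text
railfoot L [586.3 -70.2] (50, None)
railfoot R [585.3 110.4] (50, None)
railtop L [585.3 -67.7] (50, None)
railtop R [584.3 108. ] (50, None)
railback [595.3 -26.3] (60, None)
plate far [608.3 -28. ] (75, None)
plate near [459.7  32. ] (-75, None)
port [565.4  87.6] (30, 62)
pivot [529.   87.2] (-5.7, 62)
rail right end [590.9 -82.7] (None, -107)
stop inner top near [542.4 119.4] (None, 94)
pivot discctr [530.3  83.6] None
```

Best estimates in world mm: stage origin (535, 25), yaw about 0, rail face x ≈ 585. The chamber centre is (512, −18), yaw −12.4°. The knob is at (471, 70). I'll shut the fingers and come down in front of the chamber.

Call:
carry_out(targets=[255, -4, -7, -30, 0, 255, -4, -7, -38, 0, 255, -4, -7, -38, 0, 255, -4, -7, -38, 0, 255, -4, -7, -38, 0, 255, -4, -7, -38, 0, 255, 0, 0, -10, 0, 255, 0, 0, -4, 0, 255, 0, 0, -4, 0, 255, 0, 0, 0, 0, 255, 0, 0, 0, 0], newtons=20)

```text
t: 4.2
eef_pos: [0.4557, -0.0211, 0.0245]
tool_rot: [0.001, -0.003, 1.0, 0.0]
contact_force: [0.9, 0.2, -0.1]
gripper_width: 0.001
grasp_force: 0.0
```

Run:
```python
from h import *
o=bot.get_obs(); print(o["q"].round(2) if hasattr(o["q"],"round") else o["q"])
d=cam("wrist"); cv2.imwrite("pics/w2.png",d["frame"][...,::-1])
```

```text
[-0.37  0.48  0.34  2.24 -0.35  0.47  1.83]
```

View pics/w2.png

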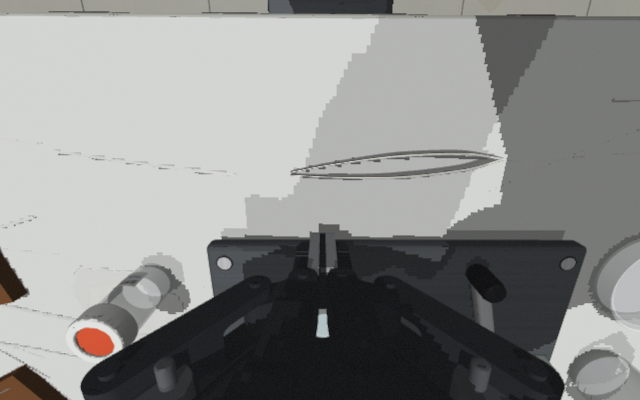

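The wrist view shows the closed fingertips over the plate at (323,250), the forceps at (400,165) and the knob at (487,285). Nothing is touched, but the gripper hides the chamber, so I'll check by force and the top camera. Next is a push at the middle of the long side with the flat finger face.

Call:
carry_out(targets=[255, 8, 0, 0, 0, 255, 7, 0, 0, 0, 255, 5, 0, 0, 0, 255, 5, 0, 0, 0, 255, 5, 0, 0, 0, 255, 5, 0, 0, 0, 255, 5, 0, 0, 0, 255, 5, 0, 0, 0, 255, 5, 0, 0, 0, 255, 5, 0, 0, 0, 255, 5, 0, 0, 0, 255, 5, 0, 0, 0, 255, 3, 0, 0, 0, 255, 0, 0, 0, 0])

```text
t: 5.65
eef_pos: [0.5232, -0.0215, 0.0234]
tool_rot: [0.0, -0.003, 1.0, -0.0]
contact_force: [-0.2, 0.0, 0.6]
gripper_width: -0.001
grasp_force: 0.0
```

Run:
```python
from h import *
print(bot.get_obs()["contact_force"])
a=cam("top"); b=cam("scene")
A=cv2.resize(a["frame"][165:255,255:385],(780,540),interpolation=cv2.INTER_CUBIC)
cv2.imwrite("pics/t2.png",A[...,::-1])
cv2.imwrite("pics/s2.png",cv2.resize(b["frame"][170:250,235:371,::-1],(782,460),interpolation=cv2.INTER_CUBIC))
```

```text
[-0.24546506  0.00753607  0.56725268]
```

View pics/s2.png

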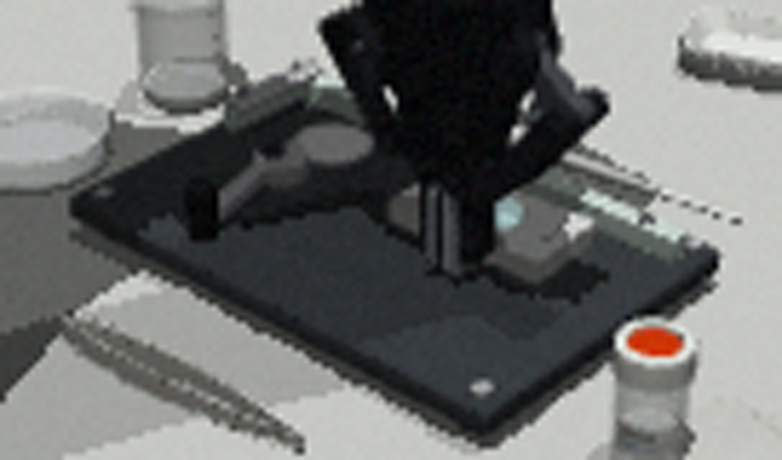

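The scene crop shows the fingertips at about (445,240) against the chamber's near long side, and the chamber (about (490,225)) now nearly parallel to the rail. I'll continue in small steps until it touches.

Call:
carry_out(targets=[255, 3, 0, 0, 0, 255, 3, 0, 0, 0, 255, 2, 0, 0, 0, 255, 1, 0, 0, 0, 255, 1, 0, 0, 0, 255, 0, 0, 0, 0])

```text
t: 6.35
eef_pos: [0.5316, -0.0211, 0.0231]
tool_rot: [-0.001, -0.003, 1.0, 0.0]
contact_force: [-3.4, 1.9, 1.7]
gripper_width: -0.001
grasp_force: 1.8
```

Call:
carry_out(targets=[255, 1, 0, 0, 0, 255, 0, 0, 0, 0])

```text
t: 6.55
eef_pos: [0.5319, -0.0211, 0.023]
tool_rot: [-0.002, -0.003, 1.0, 0.0]
contact_force: [-5.3, 2.7, 3.5]
gripper_width: -0.001
grasp_force: 3.0
```

The chamber is touching the rail (about 5 N). I'll back off, rise, and move round to its right end, then check from above.

Call:
carry_out(targets=[255, -5, 0, 0, 0, 255, -10, 0, 0, 0, 255, 0, -10, 40, 0, 255, 0, -40, 20, 0, 255, 15, -35, 0, 0, 255, 30, 0, 0, 0, 255, 0, 0, 0, 0])

```text
t: 7.25
eef_pos: [0.5674, -0.108, 0.0844]
tool_rot: [0.003, -0.002, 1.0, -0.001]
contact_force: [-0.3, -0.0, -1.2]
gripper_width: 0.003
grasp_force: 0.0
```

Run:
```python
from h import *
print(bot.get_obs()["eef_pos"])
a=cam("top"); g=a["frame"].max(2)
cv2.imwrite("pics/t3.png",cv2.resize(a["frame"][165:255,255:385,::-1],(780,540),interpolation=cv2.INTER_CUBIC))
for p in [(545,-56),(585,-56),(545,20),(585,20)]: print(p,proj(a,[p[0]/1e3,p[1]/1e3,.03]).round(1))
```

```text
[ 0.56735588 -0.10795872  0.08439069]
(545, -56) [[353.5 203.3]]
(585, -56) [[353.8 186.4]]
(545, 20) [[320.8 202.4]]
(585, 20) [[321.3 185.5]]
```

View pics/t3.png

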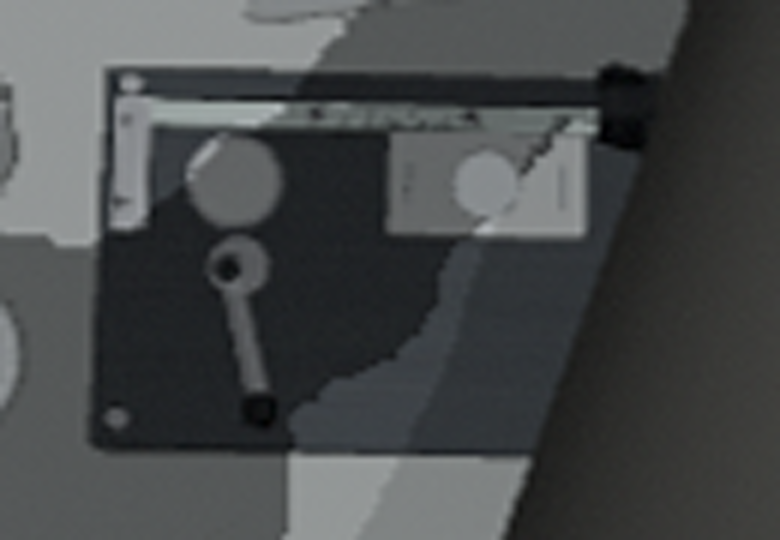

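The chamber lies flat along the rail (crop cols 387–587, its far side against the rail at row 133). I'll descend behind its right end and slide it along the rail with a slight bias into the rail.

Call:
carry_out(targets=[255, -5, 0, -30, 0, 255, 0, 0, -22, 0, 255, 0, 0, -8, 0, 255, 0, 0, 0, 0, 255, 0, 8, 0, 0, 255, 0, 8, 0, 0, 255, 0, 8, 0, 0, 255, 0.2, 5, 0, 0, 255, 0.2, 5, 0, 0, 255, 0.2, 5, 0, 0, 255, 0.2, 5, 0, 0, 255, 0.2, 5, 0, 0, 255, 0.2, 5, 0, 0, 255, 0.2, 5, 0, 0, 255, 0.2, 5, 0, 0, 255, 0.2, 5, 0, 0, 255, 0.2, 5, 0, 0])

```text
t: 9.0
eef_pos: [0.5605, -0.032, 0.0232]
tool_rot: [-0.0, -0.003, 1.0, 0.0]
contact_force: [-0.6, -0.5, 0.7]
gripper_width: 0.003
grasp_force: 0.7
```

Call:
carry_out(targets=[255, 0.2, 5, 0, 0, 255, 0.2, 5, 0, 0, 255, 0.2, 5, 0, 0, 255, 0.2, 5, 0, 0, 255, 0.2, 4, 0, 0, 255, 0, 0, 0, 0])

```text
t: 9.6
eef_pos: [0.5617, -0.0075, 0.0233]
tool_rot: [0.0, -0.003, 1.0, 0.0]
contact_force: [-0.6, -0.2, -0.7]
gripper_width: 0.005
grasp_force: 0.0
```

Run:
```python
from h import *
o=bot.get_obs(); print(o["eef_pos"],o["contact_force"])
a=cam("top")
cv2.imwrite("pics/t4.png",cv2.resize(a["frame"][165:255,255:385,::-1],(780,540),interpolation=cv2.INTER_CUBIC))
```

```text
[ 0.56169994 -0.00750377  0.02330583] [-0.57216706 -0.19313735 -0.73734311]
```

View pics/t4.png

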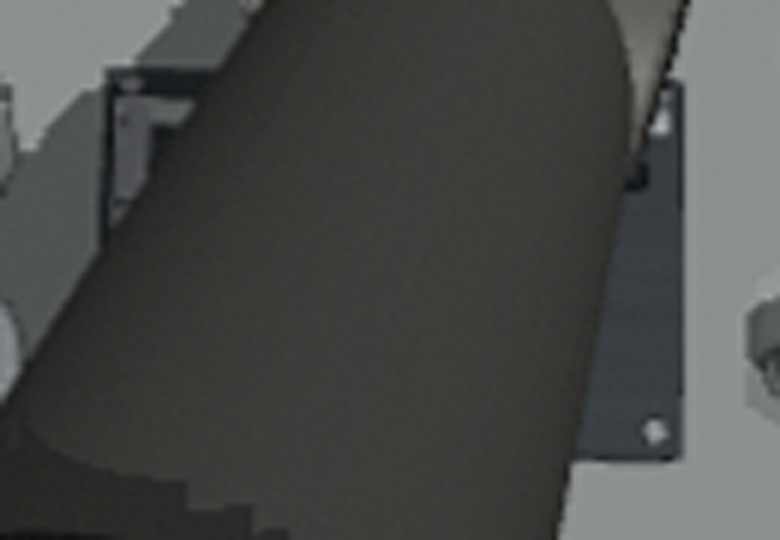

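The arm hides the corner in this picture, but forces are low, so I'll carry on and let force mark the home position.

Call:
carry_out(targets=[255, 0.2, 5, 0, 0, 255, 0.2, 5, 0, 0, 255, 0.2, 5, 0, 0, 255, 0.2, 5, 0, 0, 255, 0.2, 5, 0, 0, 255, 0.2, 5, 0, 0, 255, 0.2, 4, 0, 0, 255, 0, 0, 0, 0])

```text
t: 10.45
eef_pos: [0.5627, 0.0261, 0.0232]
tool_rot: [-0.0, -0.003, 1.0, 0.0]
contact_force: [-1.6, -2.2, 1.0]
gripper_width: 0.001
grasp_force: 0.8
```

Call:
carry_out(targets=[255, 0.1, 2, 0, 0, 255, 0.1, 2, 0, 0, 255, 0, 1, 0, 0, 255, 0, 0, 0, 0])

```text
t: 10.85
eef_pos: [0.5635, 0.0311, 0.0234]
tool_rot: [0.0, -0.003, 1.0, 0.0]
contact_force: [-0.2, -0.4, -0.6]
gripper_width: -0.0
grasp_force: 0.1
```

Call:
carry_out(targets=[255, 0.1, 2, 0, 0, 255, 0.1, 1, 0, 0, 255, 0, 1, 0, 0, 255, 0, 0, 0, 0])

```text
t: 11.25
eef_pos: [0.5634, 0.0348, 0.0234]
tool_rot: [0.0, -0.003, 1.0, 0.0]
contact_force: [1.5, -0.2, 0.1]
gripper_width: -0.0
grasp_force: 0.1
```

Call:
carry_out(targets=[255, 0, 1, 0, 0, 255, 0, 1, 0, 0, 255, 0, 0, 0, 0])

```text
t: 11.55
eef_pos: [0.5634, 0.0364, 0.0233]
tool_rot: [0.0, -0.003, 1.0, -0.0]
contact_force: [0.1, -0.7, -0.0]
gripper_width: -0.003
grasp_force: 0.4
```

Call:
carry_out(targets=[255, 0, 1, 0, 0, 255, 0, 1, 0, 0, 255, 0, 0, 0, 0])

```text
t: 11.85
eef_pos: [0.5636, 0.0384, 0.0236]
tool_rot: [0.0, -0.003, 1.0, -0.0]
contact_force: [-0.8, -1.8, 3.1]
gripper_width: -0.002
grasp_force: 1.7
```

Call:
carry_out(targets=[255, 0, 1, 0, 0, 255, 0, 0, 0, 0])

```text
t: 12.05
eef_pos: [0.5636, 0.0393, 0.0236]
tool_rot: [0.0, -0.002, 1.0, -0.0]
contact_force: [0.3, -2.7, 4.8]
gripper_width: 0.003
grasp_force: 2.3
```

Call:
carry_out(targets=[255, 0, 1, 0, 0, 255, 0, 0, 0, 0, 255, 0, 0, 0, 0])

```text
t: 12.35
eef_pos: [0.5636, 0.0401, 0.0236]
tool_rot: [0.0, -0.002, 1.0, -0.0]
contact_force: [-0.5, -4.2, 5.5]
gripper_width: -0.0
grasp_force: 2.7
```

Call:
carry_out(targets=[255, 0, 1, 0, 0, 255, 0, 0, 0, 0, 255, 0, 0, 0, 0])

```text
t: 12.65
eef_pos: [0.5636, 0.0411, 0.0236]
tool_rot: [0.0, -0.002, 1.0, -0.0]
contact_force: [-0.8, -4.0, 5.0]
gripper_width: 0.004
grasp_force: 2.8
```

Force is holding at 4 N, which suggests the chamber is home. I'll back off, clear the view and measure.

Call:
carry_out(targets=[255, 0, -5, 0, 0, 255, 0, -10, 0, 0, 255, 0, -20, 20, 0, 255, 0, -40, 30, 0, 255, 0, -40, 30, 0, 255, -10, -35, 0, 0, 255, 0, 0, 0, 0])

```text
t: 13.35
eef_pos: [0.5519, -0.114, 0.1043]
tool_rot: [0.0, 0.001, 1.0, -0.001]
contact_force: [-0.4, 0.5, -0.7]
gripper_width: 0.002
grasp_force: 0.0
```

Run:
```python
from h import *
a=cam("top"); g=a["frame"].max(2)
cv2.imwrite("pics/t5.png",cv2.resize(a["frame"][165:255,255:385,::-1],(780,540),interpolation=cv2.INTER_CUBIC))
for p in [(535+x,25+y,z) for x,y,z in((10,24,30),(50,24,30),(10,94,35),(10,100,30),(50,94,35),(30,62,30))]: print(p,proj(a,np.array(p)/1e3).round(1))
for r in(192,195,198,200): print(r,g[r,274:316].tolist())
for c in(284,290,300,306): print(c,g[178:212,c].tolist())
```

```text
(545, 49, 30) [[308.3 202.1]]
(585, 49, 30) [[308.9 185.2]]
(545, 119, 35) [[277.9 201. ]]
(545, 125, 30) [[275.6 201.2]]
(585, 119, 35) [[278.7 184. ]]
(565, 87, 30) [[292.3 193.2]]
192 [128, 143, 142, 144, 149, 102, 56, 59, 102, 154, 165, 155, 148, 158, 163, 162, 163, 164, 165, 147, 136, 143, 148, 147, 147, 148, 146, 143, 142, 140, 108, 95, 101, 100, 100, 101, 100, 88, 94, 103, 103, 78]
195 [132, 144, 142, 145, 149, 98, 54, 59, 92, 153, 165, 154, 159, 163, 163, 165, 168, 137, 99, 115, 142, 148, 148, 147, 147, 148, 147, 145, 142, 143, 117, 100, 100, 101, 100, 101, 102, 92, 98, 102, 105, 70]
198 [74, 89, 113, 141, 155, 106, 60, 60, 121, 159, 165, 161, 162, 164, 136, 101, 97, 98, 99, 98, 115, 143, 150, 148, 147, 148, 147, 144, 134, 107, 97, 99, 100, 100, 100, 100, 101, 92, 98, 102, 104, 69]
200 [133, 143, 145, 147, 155, 105, 55, 57, 120, 158, 165, 164, 167, 136, 103, 99, 100, 100, 99, 99, 98, 99, 99, 103, 112, 112, 102, 98, 98, 100, 101, 100, 101, 100, 100, 101, 102, 101, 101, 100, 104, 71]
284 [62, 64, 60, 78, 157, 162, 162, 127, 160, 165, 164, 165, 165, 165, 165, 165, 166, 165, 165, 164, 165, 165, 165, 167, 153, 70, 30, 34, 35, 35, 36, 37, 38, 33]
290 [63, 64, 63, 49, 158, 163, 162, 137, 159, 162, 162, 162, 162, 162, 163, 164, 164, 168, 136, 101, 97, 100, 100, 101, 101, 51, 31, 29, 60, 79, 64, 53, 58, 79]
300 [62, 65, 62, 26, 160, 164, 163, 166, 140, 161, 165, 119, 139, 146, 146, 147, 147, 147, 147, 147, 147, 148, 102, 99, 103, 67, 37, 34, 35, 33, 43, 38, 37, 35]
306 [60, 62, 62, 58, 156, 128, 91, 93, 83, 98, 100, 100, 99, 101, 101, 99, 99, 100, 100, 100, 100, 100, 101, 100, 104, 72, 28, 33, 37, 35, 36, 36, 38, 36]
```

View pics/t5.png

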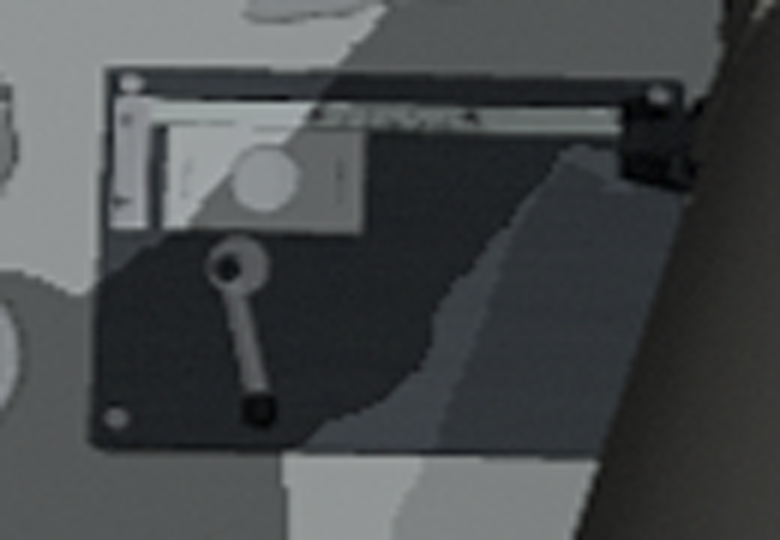

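The picture shows the chamber flat on the rail (crop cols 163–363, rows 125–233) but about 15 mm short of home. A dark gap still shows between its left end (col 163) and the lip (col 150). It probably followed the fingers when I backed off. I'll go again, stop at a lighter force, and check with the scene camera before retreating.

Call:
carry_out(targets=[255, 3, 40, 0, 0, 255, 3, 40, 0, 0, 255, 4, 34, 0, 0, 255, 0, 0, -30, 0, 255, 0, 0, -30, 0, 255, 0, 0, -16, 0, 255, 0, 0, -5, 0, 255, 0, 0, 0, 0, 255, 0, 5, 0, 0, 255, 0, 5, 0, 0, 255, 0, 0, 0, 0])

```text
t: 14.5
eef_pos: [0.5639, 0.0169, 0.023]
tool_rot: [0.001, -0.003, 1.0, 0.0]
contact_force: [0.4, -0.1, -0.1]
gripper_width: -0.002
grasp_force: 0.0
```

```bash
cat > c.py <<'E'
from h import *
o=bot.get_obs(); print(o["eef_pos"].round(4),o["contact_force"].round(1))
a=cam("scene"); g=a["frame"].max(2)
for x in (552,558):
    ys=np.arange(20,134,3); p=proj(a,np.c_[np.full(len(ys),x),ys,np.full(len(ys),30)]/1e3).round().astype(int)
    print(x,[(int(y),int(g[v,u])) for y,(u,v) in zip(ys,p)])
t=cam("top"); k=t["frame"].max(2); ys=np.arange(15,134,3); p=proj(t,np.c_[np.full(len(ys),550),ys,np.full(len(ys),30)]/1e3).round().astype(int)
print("top",[(int(y),int(k[v,u])) for y,(u,v) in zip(ys,p)])
E
python3 c.py
```

```text
[0.5639 0.0169 0.023 ] [ 0.4 -0.1 -0.1]
552 [(20, 79), (23, 55), (26, 55), (29, 78), (32, 80), (35, 83), (38, 173), (41, 169), (44, 172), (47, 168), (50, 172), (53, 172), (56, 175), (59, 173), (62, 175), (65, 200), (68, 198), (71, 189), (74, 196), (77, 176), (80, 150), (83, 63), (86, 63), (89, 60), (92, 67), (95, 68), (98, 68), (101, 67), (104, 104), (107, 104), (110, 66), (113, 84), (116, 64), (119, 67), (122, 61), (125, 61), (128, 80), (131, 80)]
558 [(20, 58), (23, 28), (26, 72), (29, 30), (32, 77), (35, 94), (38, 163), (41, 164), (44, 167), (47, 164), (50, 173), (53, 173), (56, 173), (59, 185), (62, 183), (65, 200), (68, 198), (71, 196), (74, 173), (77, 172), (80, 159), (83, 154), (86, 107), (89, 62), (92, 62), (95, 65), (98, 69), (101, 100), (104, 80), (107, 97), (110, 98), (113, 79), (116, 64), (119, 66), (122, 58), (125, 68), (128, 84), (131, 84)]
top [(15, 60), (18, 60), (21, 62), (24, 61), (27, 60), (30, 61), (33, 61), (36, 63), (39, 62), (42, 62), (45, 63), (48, 62), (51, 62), (54, 62), (57, 61), (60, 62), (63, 62), (66, 62), (69, 63), (72, 61), (75, 62), (78, 62), (81, 63), (84, 61), (87, 60), (90, 61), (93, 61), (96, 60), (99, 59), (102, 59), (105, 59), (108, 59), (111, 57), (114, 56), (117, 57), (120, 57), (123, 55), (126, 57), (129, 56), (132, 55)]
```

The scene camera can follow the chamber's right end, now at y ≈ 36. I'll push on in steps.

Call:
carry_out(targets=[255, 0.2, 3, 0, 0, 255, 0.2, 3, 0, 0, 255, 0.2, 3, 0, 0, 255, 0, 0, 0, 0])

```text
t: 15.0
eef_pos: [0.564, 0.0251, 0.0223]
tool_rot: [0.0, -0.003, 1.0, 0.0]
contact_force: [0.9, -0.5, -0.7]
gripper_width: 0.005
grasp_force: 0.0
```

```bash
python3 c.py|grep -v top|cut -c1-360
```

```text
[0.564  0.0251 0.0223] [ 0.9 -0.5 -0.7]
552 [(20, 77), (23, 27), (26, 27), (29, 60), (32, 75), (35, 77), (38, 131), (41, 172), (44, 151), (47, 170), (50, 171), (53, 173), (56, 172), (59, 171), (62, 174), (65, 193), (68, 191), (71, 193), (74, 197), (77, 197), (80, 153), (83, 108), (86, 108), (89, 64), (92, 66), (95, 64), (98, 62), (101, 66), (104, 63), (107, 63), (110, 97), (113, 78), (116, 83), (1
558 [(20, 25), (23, 67), (26, 79), (29, 28), (32, 56), (35, 75), (38, 75), (41, 86), (44, 132), (47, 165), (50, 173), (53, 166), (56, 172), (59, 174), (62, 185), (65, 184), (68, 195), (71, 198), (74, 178), (77, 179), (80, 180), (83, 159), (86, 155), (89, 63), (92, 63), (95, 65), (98, 61), (101, 64), (104, 60), (107, 55), (110, 68), (113, 79), (116, 79), (119
```

Call:
carry_out(targets=[255, 0.2, 3, 0, 0, 255, 0.2, 3, 0, 0, 255, 0, 0, 0, 0])

```text
t: 15.4
eef_pos: [0.5642, 0.031, 0.0222]
tool_rot: [-0.0, -0.003, 1.0, 0.0]
contact_force: [1.0, -0.5, -0.5]
gripper_width: 0.001
grasp_force: 0.0
```

```bash
python3 c.py|grep -v top|cut -c1-360
```

```text
[0.5642 0.031  0.0222] [ 1.  -0.5 -0.5]
552 [(20, 60), (23, 69), (26, 69), (29, 75), (32, 17), (35, 77), (38, 69), (41, 84), (44, 152), (47, 169), (50, 171), (53, 171), (56, 168), (59, 170), (62, 170), (65, 172), (68, 172), (71, 177), (74, 200), (77, 192), (80, 197), (83, 179), (86, 179), (89, 157), (92, 82), (95, 65), (98, 63), (101, 62), (104, 65), (107, 65), (110, 46), (113, 66), (116, 69), (11
558 [(20, 27), (23, 20), (26, 36), (29, 68), (32, 71), (35, 16), (38, 12), (41, 72), (44, 56), (47, 88), (50, 171), (53, 127), (56, 172), (59, 166), (62, 170), (65, 173), (68, 173), (71, 187), (74, 193), (77, 198), (80, 198), (83, 170), (86, 162), (89, 154), (92, 154), (95, 129), (98, 66), (101, 62), (104, 63), (107, 61), (110, 62), (113, 55), (116, 68), (11
```

Call:
carry_out(targets=[255, 0.1, 3, 0, 0, 255, 0.1, 2, 0, 0, 255, 0, 1, 0, 0, 255, 0, 1, 0, 0, 255, 0, 0, 0, 0])

```text
t: 16.0
eef_pos: [0.5643, 0.0363, 0.0223]
tool_rot: [-0.0, -0.002, 1.0, -0.001]
contact_force: [-0.6, -4.2, 0.6]
gripper_width: -0.001
grasp_force: 2.2
```

```bash
python3 c.py|grep -v top|cut -c1-400
```

```text
[0.5643 0.0363 0.0223] [-0.6 -4.2  0.6]
552 [(20, 20), (23, 50), (26, 50), (29, 62), (32, 66), (35, 56), (38, 29), (41, 74), (44, 67), (47, 85), (50, 171), (53, 172), (56, 171), (59, 170), (62, 169), (65, 174), (68, 174), (71, 174), (74, 181), (77, 181), (80, 198), (83, 199), (86, 199), (89, 176), (92, 155), (95, 129), (98, 63), (101, 65), (104, 64), (107, 64), (110, 63), (113, 65), (116, 63), (119, 63), (122, 57), (125, 57), (128, 53),
558 [(20, 23), (23, 23), (26, 17), (29, 19), (32, 61), (35, 71), (38, 72), (41, 58), (44, 27), (47, 74), (50, 64), (53, 163), (56, 171), (59, 164), (62, 171), (65, 172), (68, 164), (71, 173), (74, 189), (77, 198), (80, 200), (83, 198), (86, 196), (89, 161), (92, 161), (95, 158), (98, 109), (101, 63), (104, 64), (107, 61), (110, 66), (113, 63), (116, 69), (119, 64), (122, 56), (125, 56), (128, 83),
```

Call:
carry_out(targets=[255, 0, 1, 0, 0, 255, 0, 0, 0, 0])

```text
t: 16.3
eef_pos: [0.5643, 0.0365, 0.0223]
tool_rot: [-0.0, -0.002, 1.0, -0.001]
contact_force: [0.0, -7.1, -0.1]
gripper_width: 0.001
grasp_force: 3.4
```

```bash
python3 c.py|grep -v top|cut -c1-400
```

```text
[0.5643 0.0365 0.0223] [ 0.  -7.1 -0.1]
552 [(20, 18), (23, 51), (26, 51), (29, 64), (32, 70), (35, 56), (38, 27), (41, 76), (44, 69), (47, 82), (50, 172), (53, 171), (56, 170), (59, 171), (62, 170), (65, 171), (68, 171), (71, 171), (74, 181), (77, 180), (80, 199), (83, 197), (86, 197), (89, 177), (92, 158), (95, 126), (98, 65), (101, 64), (104, 62), (107, 62), (110, 63), (113, 64), (116, 64), (119, 63), (122, 57), (125, 57), (128, 53),
558 [(20, 22), (23, 24), (26, 12), (29, 18), (32, 61), (35, 70), (38, 68), (41, 59), (44, 28), (47, 75), (50, 65), (53, 164), (56, 173), (59, 163), (62, 172), (65, 169), (68, 166), (71, 174), (74, 187), (77, 200), (80, 198), (83, 196), (86, 195), (89, 163), (92, 163), (95, 160), (98, 106), (101, 66), (104, 66), (107, 65), (110, 62), (113, 67), (116, 65), (119, 62), (122, 55), (125, 55), (128, 79),
```

This is a clean, stiff contact at y = 36.5 with the right end at about 49, which is home. I'll back off gently and confirm with the arm out of view.

Call:
carry_out(targets=[255, 0, -1, 0, 0, 255, 0, -1, 0, 0, 255, 0, -1, 0, 0, 255, 0, -2, 0, 0, 255, 0, -5, 0, 0, 255, 0, -10, 0, 0, 255, 0, -15, 20, 0, 255, 0, -40, 30, 0, 255, 0, -40, 30, 0, 255, -10, -35, 0, 0, 255, 0, 0, 0, 0])

```text
t: 17.5
eef_pos: [0.5532, -0.119, 0.1039]
tool_rot: [0.001, 0.002, 1.0, -0.002]
contact_force: [-0.8, 0.1, -0.5]
gripper_width: 0.0
grasp_force: 0.0
```

```bash
python3 c.py
python3 - <<'E'
from h import *
a=cam("top"); g=a["frame"].max(2)
for r in(189,192,195,198,200): print(r,g[r,272:316].tolist())
for c in(284,290,300,306): print(c,g[178:206,c].tolist())
E
```

```text
[ 0.5532 -0.119   0.1039] [-0.8  0.1 -0.5]
552 [(20, 29), (23, 32), (26, 32), (29, 29), (32, 30), (35, 31), (38, 45), (41, 70), (44, 72), (47, 70), (50, 100), (53, 102), (56, 100), (59, 99), (62, 101), (65, 100), (68, 101), (71, 101), (74, 134), (77, 135), (80, 198), (83, 200), (86, 200), (89, 180), (92, 161), (95, 141), (98, 208), (101, 209), (104, 208), (107, 208), (110, 209), (113, 207), (116, 208), (119, 71), (122, 80), (125, 80), (128, 171), (131, 167)]
558 [(20, 28), (23, 28), (26, 31), (29, 27), (32, 27), (35, 34), (38, 51), (41, 68), (44, 68), (47, 71), (50, 83), (53, 102), (56, 102), (59, 103), (62, 102), (65, 105), (68, 100), (71, 111), (74, 189), (77, 199), (80, 203), (83, 196), (86, 199), (89, 164), (92, 164), (95, 159), (98, 166), (101, 191), (104, 208), (107, 208), (110, 208), (113, 207), (116, 209), (119, 73), (122, 80), (125, 123), (128, 175), (131, 175)]
top [(15, 37), (18, 37), (21, 34), (24, 37), (27, 37), (30, 37), (33, 35), (36, 36), (39, 38), (42, 33), (45, 50), (48, 85), (51, 102), (54, 101), (57, 100), (60, 101), (63, 101), (66, 101), (69, 100), (72, 101), (75
[... 1120 characters left out ...]
155, 164, 163, 163, 164, 164, 168, 137, 102, 99, 97, 103, 104, 104, 105, 100, 97, 99, 100, 100, 102, 100, 101, 101, 101, 100, 100, 100, 103, 86, 52, 34, 35, 37, 35, 36]
284 [62, 64, 60, 79, 156, 162, 163, 127, 158, 163, 162, 162, 162, 162, 163, 162, 163, 162, 163, 163, 162, 163, 164, 166, 153, 72, 31, 34]
290 [63, 62, 63, 48, 158, 163, 162, 142, 159, 163, 164, 158, 136, 140, 147, 148, 148, 147, 148, 148, 143, 104, 97, 101, 93, 50, 34, 29]
300 [61, 63, 63, 25, 161, 165, 163, 164, 163, 164, 165, 136, 102, 98, 99, 98, 96, 96, 99, 100, 101, 100, 102, 101, 104, 58, 32, 36]
306 [61, 63, 63, 61, 126, 122, 92, 95, 84, 98, 101, 101, 100, 95, 93, 95, 88, 86, 92, 94, 99, 101, 100, 101, 104, 67, 39, 35]
```

The chamber is home: its right end is at top col ~309.8, the gap at the lip has closed, and its near side is parallel to the rail at row ~202.7. Now the clamp. I'll turn the tool −74° so its front face can follow the handle's arc, and come down on the far side of the knob.

Call:
carry_out(targets=[255, -9.6, 24.6, 0, -8.2, 255, -9.6, 24.6, 0, -8.2, 255, -9.6, 24.6, 0, -8.2, 255, -9.6, 24.6, 0, -8.2, 255, -9.6, 24.6, 0, -8.2, 255, -9.6, 24.6, 0, -8.2, 255, -9.6, 24.6, 0, -8.2, 255, -9.6, 24.6, 0, -8.2, 255, -9.6, 24.6, 0, -8.2, 255, 0, 0, 0, 0, 255, 0, 0, 0, 0])

```text
t: 18.75
eef_pos: [0.4676, 0.1116, 0.1019]
tool_rot: [-0.0, 0.596, 0.803, -0.0]
contact_force: [-0.2, -0.0, -0.3]
gripper_width: -0.0
grasp_force: 0.0
```

Run:
```python
from h import *
o=bot.get_obs(); print(o["q"],o["eef_pos"],R.from_quat(o["tool_rot"],scalar_first=True).as_matrix()[:,1])
d=cam("wrist"); g=d["frame"].max(2)
for n,p in(("knob",(475,71,44)),("pivot",(529,87,33)),("tip",(466.5,102,30)),("chright",(565,49,30))): print(n,proj(d,np.array(p)/1e3).round(0))
u,v=proj(d,[.475,.071,.044])[0].astype(int)
m=np.zeros_like(g); s=np.s_[max(0,v-40):v+40,max(0,u-40):u+40]; m[s]=(g[s]<26)*255
n,l,st,c=cv2.connectedComponentsWithStats(m)
for i in range(1,n):
    if st[i,4]>30: print(st[i],c[i],ray(d,c[i],.044)[0,:2])
```

```text
[-1.00479601  0.45037446  0.80441424  2.16288224 -0.49596184  0.71881522
  0.42781489] [0.4675726  0.11160464 0.10189319] [ 9.57162104e-01  2.89551730e-01 -7.09208203e-04]
knob [[316. 256.]]
pivot [[381. 250.]]
tip [[317. 213.]]
chright [[403. 293.]]
[320 234   5  34 136] [321.95588235 250.27941176] [0.47845082 0.07763503]
[300 258  14  18  47] [305.9787234  266.57446809] [0.47014001 0.05911383]
[324 280   9  12  32] [328.      285.40625] [0.49320766 0.04676412]
```

Call:
carry_out(targets=[255, 0, 0, -35, 0, 255, 0, 0, -28, 0, 255, 0, 0, -12, 0, 255, 0, 0, 0, 0, 255, 1, -6, 0, 0, 255, 1, -6, 0, 0, 255, 0.5, -5, 0, 0, 255, 0, -4, 0, 0, 255, 0, 0, 0, 0])

```text
t: 19.7
eef_pos: [0.4709, 0.0883, 0.0278]
tool_rot: [0.0, 0.599, 0.801, 0.0]
contact_force: [0.8, -0.0, -0.8]
gripper_width: -0.0
grasp_force: 0.0
```

Call:
carry_out(targets=[255, 0, -5, 0, 5, 255, 0.4, -5, 0, 5, 255, 1, -5, 0, 5, 255, 1.2, -5, 0, 5, 255, 0, 0, 0, 0])

```text
t: 20.2
eef_pos: [0.4733, 0.0686, 0.0275]
tool_rot: [0.0, 0.45, 0.893, 0.0]
contact_force: [0.0, -0.9, 0.2]
gripper_width: 0.002
grasp_force: 0.0
```

Run:
```python
from h import *
for n in("scene","top"):
    d=cam(n); g=d["frame"].max(2)
    for th in(16.3,26.3,36.3,46.3,56.3):
        t=np.radians(th); p=[.5293-.056*np.cos(t),.087-.056*np.sin(t),.040]; u,v=proj(d,p)[0].round().astype(int); print(n,th,(u,v),g[v-2:v+3,u-2:u+3].mean().round())
    cv2.imwrite(f"pics/{n}9.png",d["frame"][...,::-1])
```

```text
scene 16.3 (np.int64(271), np.int64(203)) 17.0
scene 26.3 (np.int64(275), np.int64(204)) 29.0
scene 36.3 (np.int64(279), np.int64(204)) 31.0
scene 46.3 (np.int64(283), np.int64(204)) 39.0
scene 56.3 (np.int64(287), np.int64(204)) 29.0
top 16.3 (np.int64(297), np.int64(232)) 94.0
top 26.3 (np.int64(301), np.int64(230)) 91.0
top 36.3 (np.int64(305), np.int64(228)) 67.0
top 46.3 (np.int64(308), np.int64(225)) 65.0
top 56.3 (np.int64(311), np.int64(222)) 57.0
```

Call:
carry_out(targets=[255, 1.5, -4.8, 0, 5, 255, 2.2, -4.7, 0, 5, 255, 2.6, -4.5, 0, 5, 255, 3, -4.3, 0, 5])

```text
t: 20.7
eef_pos: [0.4821, 0.0512, 0.0272]
tool_rot: [-0.0, 0.287, 0.958, 0.0]
contact_force: [0.1, 2.0, 0.1]
gripper_width: -0.001
grasp_force: 0.6
```

Call:
carry_out(targets=[255, 3.3, -4, 0, 5, 255, 3.6, -3.7, 0, 5, 255, 3.9, -3.3, 0, 5, 255, 4.2, -3, 0, 5])

```text
t: 21.1
eef_pos: [0.4968, 0.0373, 0.027]
tool_rot: [-0.001, 0.116, 0.993, 0.0]
contact_force: [-2.5, 1.3, 0.4]
gripper_width: -0.001
grasp_force: 1.1
```

Run:
```python
from h import *
o=bot.get_obs(); print(o["q"][6])
for n in("scene",):
    d=cam(n); g=d["frame"].max(2)
    for th in(16.3,46.3,66.3,76.3,86.3):
        t=np.radians(th); p=[[.5293-r*np.cos(t),.087-r*np.sin(t),.031] for r in (.02,.03,.04)]; print(n,th,[int(g[v,u]) for u,v in proj(d,p).round().astype(int)])
```

```text
1.4724678742137365
scene 16.3 [46, 30, 49]
scene 46.3 [24, 27, 20]
scene 66.3 [31, 11, 18]
scene 76.3 [12, 9, 14]
scene 86.3 [14, 15, 14]
```

The force opposes the motion (2–3 N), so the handle is following. I'll finish the arc.

Call:
carry_out(targets=[255, 4.5, -2.6, 0, 5, 255, 4.7, -2.2, 0, 5, 255, 2.5, -1, 0, 2, 255, 0, 0, 0, 0])

```text
t: 21.55
eef_pos: [0.5086, 0.0311, 0.027]
tool_rot: [-0.001, 0.014, 1.0, 0.0]
contact_force: [-1.3, 1.3, -0.3]
gripper_width: -0.002
grasp_force: 0.9
```

Call:
carry_out(targets=[255, 2, -0.5, 0, 1.5, 255, 1, 0, 0, 0, 255, 0, 0, 0, 0])

```text
t: 21.85
eef_pos: [0.5113, 0.0304, 0.027]
tool_rot: [-0.001, 0.0, 1.0, -0.0]
contact_force: [-3.4, 1.8, -1.1]
gripper_width: -0.0
grasp_force: 2.0
```

Call:
carry_out(targets=[255, 1, 0, 0, 0, 255, 0, 0, 0, 0])

```text
t: 22.05
eef_pos: [0.5115, 0.0304, 0.0269]
tool_rot: [-0.002, 0.0, 1.0, 0.0]
contact_force: [-7.1, 1.6, 1.8]
gripper_width: 0.001
grasp_force: 3.2
```

Call:
carry_out(targets=[255, 1, 0, 0, 0, 255, 0, 0, 0, 0])

```text
t: 22.25
eef_pos: [0.5116, 0.0303, 0.0269]
tool_rot: [-0.003, 0.0, 1.0, 0.0]
contact_force: [-8.1, 2.3, 5.1]
gripper_width: -0.001
grasp_force: 4.4
```

Call:
carry_out(targets=[255, 1, 0, 0, 0, 255, 0, 0, 0, 0])

```text
t: 22.45
eef_pos: [0.5117, 0.0303, 0.0268]
tool_rot: [-0.003, 0.0, 1.0, 0.0]
contact_force: [-10.9, 1.9, 5.9]
gripper_width: 0.001
grasp_force: 5.5
```

That is a hard stop at x = 511.6, right where the handle's stop should be. I'll back off slowly, clear the view and check.

Call:
carry_out(targets=[255, -2, 0, 0, 0, 255, -2, 0, 0, 0, 255, -3, 0, 0, 0, 255, -8, 0, 0, 0, 255, -10, -10, 20, 0, 255, 0, -40, 30, 0, 255, 0, -40, 20, 0, 255, 30, -40, 10, 0, 255, 20, -20, 0, 0, 255, 0, 0, 0, 0])

```text
t: 23.45
eef_pos: [0.5426, -0.1233, 0.1085]
tool_rot: [0.003, 0.003, 1.0, -0.001]
contact_force: [-1.6, 0.8, 0.8]
gripper_width: -0.001
grasp_force: 0.0
```

Run:
```python
from h import *
a=cam("top"); im=a["frame"]; g=im.max(2)
cv2.imwrite("pics/t10.png",im[...,::-1])
for r in(189,195,200): print(r,g[r,272:318].tolist())
for c in(284,300,306): print(c,g[178:206,c].tolist())
m=np.zeros_like(g); s=np.s_[200:240,285:340]; m[s]=(g[s]<20)*255
n,l,st,c=cv2.connectedComponentsWithStats(m)
for i in range(1,n):
    if st[i,4]>5: print(st[i],c[i],ray(a,c[i],.044)[0,:2])
for th in(1.45,1.57): 
    p=[[.5293-r*np.cos(th),.087-r*np.sin(th),.031] for r in np.arange(.01,.062,.004)]; print(th,[int(g[v,u]) for u,v in proj(a,p).round().astype(int)])
```

```text
189 [85, 49, 128, 145, 142, 143, 146, 121, 150, 164, 163, 163, 162, 163, 163, 163, 164, 164, 159, 141, 133, 136, 132, 132, 139, 158, 165, 164, 164, 164, 165, 164, 164, 165, 164, 165, 166, 157, 108, 41, 33, 35, 34, 37, 37, 35]
195 [53, 80, 133, 144, 143, 145, 148, 106, 119, 157, 164, 164, 163, 164, 164, 154, 142, 146, 148, 148, 148, 148, 148, 148, 148, 149, 143, 148, 161, 165, 166, 166, 167, 169, 126, 94, 101, 95, 62, 34, 36, 36, 36, 38, 36, 36]
200 [52, 102, 133, 145, 144, 147, 152, 139, 156, 165, 164, 164, 164, 164, 163, 164, 164, 165, 163, 162, 155, 150, 151, 157, 165, 136, 115, 104, 99, 100, 101, 101, 101, 101, 101, 101, 103, 85, 50, 35, 37, 36, 36, 36, 35, 36]
284 [63, 62, 60, 78, 158, 163, 164, 128, 159, 164, 163, 162, 163, 164, 163, 163, 163, 163, 163, 163, 164, 164, 164, 167, 152, 78, 61, 66]
300 [61, 63, 63, 26, 161, 165, 164, 164, 164, 164, 164, 164, 165, 165, 165, 162, 156, 161, 166, 170, 139, 104, 99, 101, 105, 59, 34, 36]
306 [58, 63, 62, 58, 154, 141, 151, 150, 136, 162, 165, 164, 165, 157, 155, 156, 152, 126, 128, 99, 99, 101, 101, 101, 105, 68, 37, 35]
[315 206   5   7  24] [316.625      209.20833333] [0.52724638 0.02856508]
1.45 [100, 89, 86, 94, 94, 94, 96, 53, 54, 53, 57, 18, 16]
1.57 [93, 83, 86, 88, 87, 87, 88, 89, 89, 90, 94, 4, 19]
```

The top-camera check agrees. The knob is at (527, 29) and the pivot at (529, 87), so the handle is parallel to the rail. The chamber still lies in the corner, with no gap at the lip or rail. Handing in.

```bash
python3 -c "
from station import bot
print(bot.hand_in())"
```

```text
the job is handed in; nothing more can be done
None
```

The job is handed in at about 23.5 s: by force and the top camera, the chamber lies against the rail and home under the lip to within about 1 mm, with the clamp handle at its stop parallel to the rail; the first slide ended about 15 mm short and took a second push to bring home, and I kept clear of everything round the plate but did not re-check it at the end.

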